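# Put the kettle on

## Task

Put the filled kettle on: with a fingertip against the outside of its open lid, push the lid over and down until it is fully shut, without slamming it, and then press the paddle switch on top of its handle down flat. Only push: keep the fingers off the inside of the lid, leave the kettle standing on its power base without lifting, turning or shifting it, and leave the cups, tins, jars and spoon around it where they are.

Things in the scene. Friction and masses are not known exactly. Their poses are not given: they have to be found in the camera images.
- kettle: steel jug kettle, black foot, rim and handle, loose, about 1.5 kg filled. Origin: centre of its underside, 18 mm above the table; +x to the spout (105 mm out), -x to the handle, z up; it may face any way. Foot 136 mm wide, rim 117 mm wide, rim top 174 mm above the origin. Only lid and switch stand above 181 mm
- power_base: black round power base, 160 mm across, fixed to the table, origin at its centre on the table; its 4 mm raised edge keeps the kettle from sliding off, with about 6 mm of play
- handle (a point): middle of the level top face of the handle's top arm, 27 mm wide, 88 mm from the kettle's centre, 168 mm above its origin; the D-shaped handle loop reaches 130 mm out from the kettle's centre
- lid (a joint): angle of the kettle's round steel lid in rad: 0 = fully shut and level, 1.57 = standing straight up, 2.0 = stop, leaning back over the handle. It starts open at 1.3 to 1.95. The hinge is stiff (0.07 N m): the lid stays at whatever angle it is left, so it must be pushed all the way down
- lid_hinge (a point): middle of the lid's hinge axis, which is level, across the kettle (along its y), 56 mm from the kettle's centre on the handle side, 176 mm above the kettle's origin
- lid_edge (a point): point on the outer face of the lid at its free edge, 112 mm from the hinge axis, turning with the lid. Lid 117 mm across, 5 mm thick, with a raised disc 88 mm across, 4 mm thick in the middle of its outer face, so 9 mm above the hinge axis when shut. Outer face: on top when shut, on the handle side when standing up
- lid_inside: black lining on the inner face of the lid, 94 mm across, 6 mm thick, not to be touched; origin at its centre on the lid, z = outward normal of the lid (up when shut)
- switch (a joint): angle of the grey paddle switch in rad: 0 = off, 0.38 = pressed flat, on. Paddle 44 x 22 mm on the handle's top arm, hinged at its end nearest the lid (76 mm from the kettle's centre, 171 mm above its origin); when off its outer end stands about 16 mm proud. It stays where left; about 2 N at the pad turns it
- switch_pad (a point): ribbed pressing point on the top face of the paddle, 34 mm from its hinge; it turns with the paddle and ends 110 mm from the kettle's centre on the handle side, 174 mm above the kettle's origin
- mug: bystander: yellow ceramic mug, 84 mm across, 90 mm high, handle at its +y; origin at the centre of its underside
- tea_tin: bystander: round white tea tin, 84 mm across, 150 mm high, closed; origin at the centre of its underside
- square_tin: bystander: square green tin, 76 mm wide, 122 mm high, closed; origin at the centre of its underside
- date_jar: bystander: glass jar of dried dates with a wooden lid, 78 mm across, 110 mm high; origin at the centre of its underside
- tea_bowl: bystander: white handleless tea cup, 76 mm across, 55 mm high; origin at the centre of its underside
- honey_pot: bystander: blue pot with a knobbed wooden lid, 74 mm across, 89 mm high; origin at the centre of its underside
- teaspoon: bystander: steel teaspoon lying flat, 140 mm long along its x

How it is judged:
By the outcome, as a careful person would: the job done as asked, in the order asked, and still so for the second after the job is handed in, with the robot touching nothing.
It also fails if it takes over 42 s, if anything falls off the work surface, if the arm or the gripper's body presses on something with over 40 N, if the wrist force passes 120 N, or if a joint passes its speed limit or range.

## Robot

A 7-joint arm with a two-finger parallel gripper is mounted at the origin on the work surface. World frame = base frame: x ahead of the robot, y to its left, z up, the work surface at z = 0. Lengths are in m, angles in rad, forces in N, time in s.
With the tool pointing down it reaches from about 0.425 to 0.925 m from the base axis. Payload 6.8 kg.
Tool frame: the origin (TCP) lies at the very end of the fingers, on their centre line; the grasp point (between the pads) lies 19 mm behind it; z points along the fingers, y is the line along which they close (so a half turn about z gives the same grasp; the last joint's range is limited). The gripper opens to 85 mm and grips with 20 to 120 N. Pads are 22 mm wide; open, the fingers measure 114 mm over their backs; the gripper's body (76 mm by 85 mm) begins 54 mm behind the grasp point. The pads swing forward as they close: fully open they stand 13 mm farther back than shut.
Start: joints at [-1.361, 0.477, 0.022, 1.555, -0.011, 1.109, -0.083], TCP at [0.211, 0.641, 0.231] pointing down, gripper open.
Joint ranges: [-2.96, 2.96], [-0.34, 2.1], [-1.41, 1.46], [0.24, 2.44], [-1.37, 4.51], [0.17, 1.92], [-2.96, 2.96]. Speed limits (rad/s): [2.39, 2.39, 3.14, 3.14, 3.14, 3.14, 3.14].

## Interface

Orientations are given as a unit quaternion [x, y, z, w].
In Python, from plant import manip, vision, finish_job gives the robot as it stands.
- The arm moves only by the shell command python3 -m jog 'ROWS' [OPENING] [FORCE]. ROWS is JSON, a list of rows, each a list of 2 entries, a list of its own where there are three numbers: the shift along the tool's x, y, z in m, then the turn, a rotation vector about the tool's x, y, z in rad. In form: [[[tx, ty, tz], [rx, ry, rz]], ...]. A call has 1 to 20 rows; each row is the pose to reach, as a shift and turn from the pose commanded when the call began, along the tool's axes at that moment; what a row does not reach only later rows make up. A row lasts 1/12 s, in which the tool goes at most 41.7 mm and 7.16 degrees, less where a joint would pass 70% of its speed; a pose out of reach is approached as far as the arm can. A call with a gripper value outside its range is refused whole. OPENING is the opening, from 0 (shut) to 1 (fully open), set as the call begins (- or left out, the last holds). The fingers move at their own pace and stop on an object; FORCE is the grip in N (left out, the last holds). Time passes only in rows, so rows that repeat a pose let the fingers close. It gives the time, the measured TCP pose, the force, the opening and the grip force at its end, in the units of the state.
- manip.read_state(): the state, without advancing time (a new reading comes with each control period).
- vision.get_image(name): name is "scene" or "top" or "wrist"; returns the picture (400x640x3 uint8, red, green, blue); there is no depth.
- vision.camera_info(name): a dict with "vfov" (degrees; the focal length in pixels is half the picture's height over the tangent of half this angle, whatever the lens; pixels are square), "cx", "cy" (the principal point, pixels), "dist" ([k1, k2, p1, p2, k3] as OpenCV has them; the pictures are not rectified), "R" (3x3) and "t" (3): a world point X has camera coordinates R X + t; the wrist camera has in their place "T_tool_cam" (4x4, takes a point from camera to tool coordinates, whose origin is the TCP and whose axes are the flange's). Camera axes: x right, y down, z forward; pixel columns grow to the right and rows downward; lengths in m; the calibration is good to about 2 mm. A picture is of the moment at which its call begins: read the wrist's pose just before it. camera_info takes no time and is no camera call.
- finish_job(): hands the job in; it is judged then, once.
The state is a dict: "t": time; "joint_positions": joint angles; "joint_velocities": joint speeds; "joint_efforts": joint torques, N m; "eef_pos": TCP position; "orientation": TCP orientation; "ft_force": force on the tool from outside, world axes, zero at the start; "moment": the same for the moment, N m; "width": opening from 0.0 (shut) to 1.0 (fully open); "grasp_force": force on a finger pad.
Only numpy, scipy, OpenCV 4.12 (cv2) and the standard library are available. Lean on these libraries where they do the work, as an engineer would, in place of code of your own. Each camera call takes 0.05 s, during which the arm holds its last target. There are 200 camera calls.

## Working session

There is one attempt and no reset: what is moved stays moved. The work goes in short steps, Python scripts to look and compute and a shell command to move; the robot and the scene stay as the last step left them, time stands still between calls to the robot, and variables do not carry over. Pictures are saved under pics/ and viewed, at most 10 in all, crops included, and the job is handed in when it is done.

```bash
mkdir -p pics; ls; python3 - <<'E'
from plant import manip, vision
import cv2
for n in ["scene","top"]:
    cv2.imwrite(f"pics/{n}0.png",vision.get_image(n)[:,:,::-1])
    print(n,vision.camera_info(n))
print(vision.camera_info("wrist"))
print(manip.read_state())
E
```

```text
pics
scene {'vfov': 43.716042052332796, 'cx': 311.17427227880154, 'cy': 204.8556235899923, 'dist': array([-0.07200495,  0.        ,  0.        ,  0.        ,  0.        ]), 'R': array([[ 0.09756893,  0.99521631, -0.00497916],
       [ 0.61689491, -0.06440355, -0.78440605],
       [-0.78097438,  0.07346204, -0.62022766]]), 't': array([-0.11067959, -0.26643722,  1.63918867])}
top {'vfov': 46.29204343989113, 'cx': 319.2630244511548, 'cy': 207.00818964633606, 'dist': array([0.01937193, 0.        , 0.        , 0.        , 0.        ]), 'R': array([[ 0.02888709, -0.99951281,  0.01181852],
       [-0.99471518, -0.02990981, -0.0982197 ],
       [ 0.09852534, -0.00891878, -0.99509457]]), 't': array([0.00617732, 0.59502718, 1.13113714])}
{'vfov': 68.20678596462739, 'cx': 318.3562408291649, 'cy': 195.35586212196634, 'dist': array([-0.04878066,  0.        ,  0.        ,  0.        ,  0.        ]), 'T_tool_cam': array([[ 1.21040068e-03, -9.65804929e-01, -2.59266996e-01,
         6.66453062e-02],
       [ 9.99999259e-01,  1.13492210e-03,  4.40805917e-04,
         2.71353511e-05],
       [-1.314846
[... 182 characters left out ...]
': array([-1.36110688,  0.47772805,  0.0223422 ,  1.55632013, -0.01148779,
        1.10930132, -0.08311444]), 'joint_velocities': array([ 0.00108199, -0.00190454,  0.00078078, -0.00559249,  0.00239065,
        0.00079936, -0.00086217]), 'joint_efforts': array([ 3.82765284e-03, -5.97757101e+01,  1.61367293e+00, -2.81956530e+01,
        1.28193595e-02,  4.97792324e-03, -3.26423492e-05]), 'eef_pos': array([0.21076575, 0.64070505, 0.23042952]), 'orientation': array([ 1.58221087e-01,  9.87403375e-01, -8.11727527e-04, -6.47364691e-05]), 'ft_force': array([-0.9623565 ,  0.32645334,  0.53463432]), 'moment': array([0.04912952, 0.01931694, 0.00849641]), 'grasp_force': 0.0, 'width': 1.0032601359452111}
```

View pics/scene0.png

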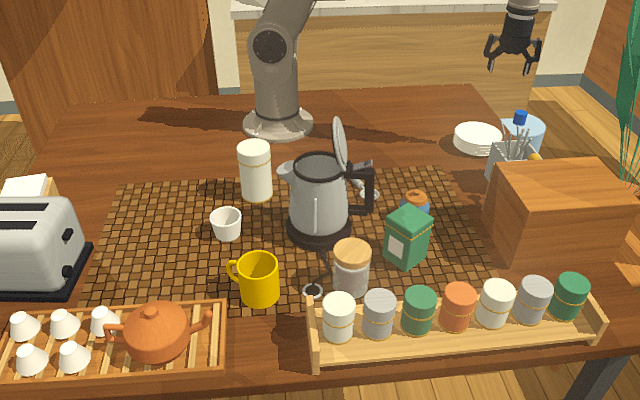

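View pics/top0.png

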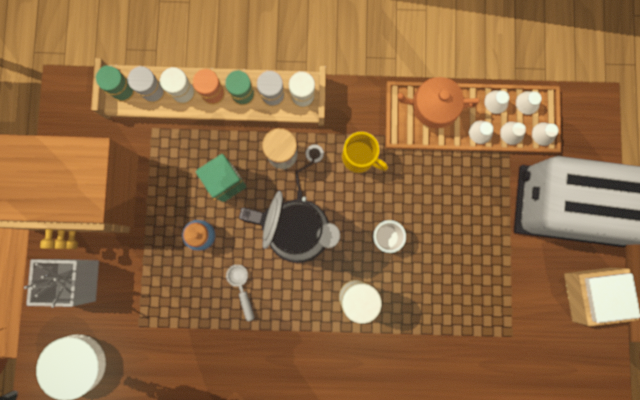

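```bash
cat > h.py <<'E'
import numpy as np, cv2
from plant import manip, vision
from scipy.spatial.transform import Rotation as Ro
def cam(n,st=None):
    c=vision.camera_info(n); f=200/np.tan(np.radians(c['vfov'])/2)
    K=np.array([[f,0,c['cx']],[0,f,c['cy']],[0,0,1]])
    if n=='wrist':
        st=st or manip.read_state(); T=np.eye(4); T[:3,:3]=Ro.from_quat(st['orientation']).as_matrix(); T[:3,3]=st['eef_pos']
        W=T@c['T_tool_cam']; R=W[:3,:3].T; t=-R@W[:3,3]
    else: R,t=np.array(c['R']),np.array(c['t'])
    return K,np.array(c['dist']),R,t
def ray(C,px):
    K,d,R,t=C; u=cv2.undistortPoints(np.array([[px]],float),K,d)[0,0]
    return -R.T@t, R.T@np.array([u[0],u[1],1])
def onz(C,px,z):
    o,v=ray(C,px); return o+v*(z-o[2])/v[2]
def proj(C,X):
    K,d,R,t=C; return cv2.projectPoints(np.array(X,float).reshape(-1,3),cv2.Rodrigues(R)[0],t,K,d)[0][:,0]
E
python3 - <<'E'
from h import *
a=cv2.imread('pics/top0.png')[170:290,200:360]; b=cv2.imread('pics/scene0.png')[105:265,260:400]
a=cv2.resize(a,None,fx=4.9,fy=4.9,interpolation=2)[:588,:784]
cv2.imwrite('pics/a.png',a); cv2.imwrite('pics/b.png',cv2.resize(b,None,fx=3.7,fy=3.7,interpolation=2))
E
```

```text
(no output)
```

View pics/a.png

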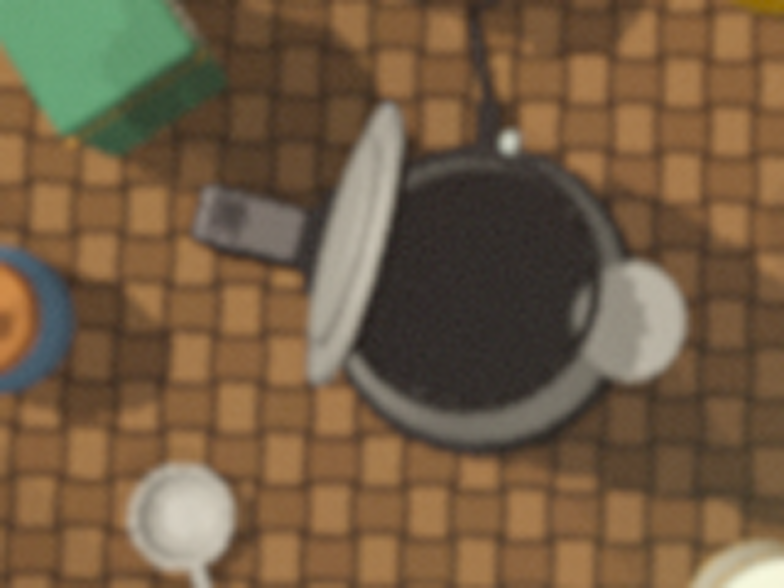

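View pics/b.png

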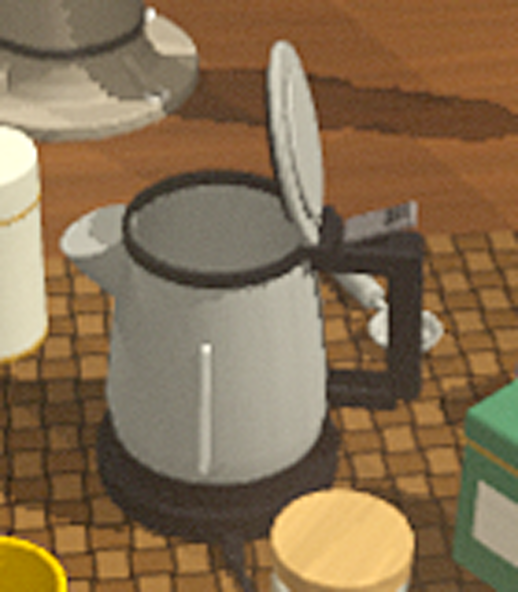

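```bash
python3 - <<'E'
from h import *
T=cam('top');S=cam('scene')
t=lambda x,y:(200+x/4.9,170+y/4.9)
s=lambda x,y:(260+x/3.7,105+y/3.7)
print('rimS',onz(S,s(224,229),.192))
def tri(a,b):
    (o1,v1),(o2,v2)=ray(T,a),ray(S,b)
    A=np.stack([v1,-v2],1); q=np.linalg.lstsq(A,o2-o1,rcond=None)[0]
    p,r=o1+v1*q[0],o2+v2*q[1]; return (p+r)/2,np.linalg.norm(p-r)
print('swend',tri(t(203,212),s(416,215)), onz(T,t(203,212),.203))
print('pad',tri(t(228,212),s(398,217)))
a=onz(T,t(213,185),.203);b=onz(T,t(197,238),.203);c=onz(T,t(308,243),.193)
print(a,b,c)
l1,l2=onz(T,t(390,105),.25),onz(T,t(318,380),.25); print('lid',l1,l2,np.degrees(np.arctan2(*(l1-l2)[[1,0]])))
e=(onz(S,s(280,42),.30));print('lidtip',e)
k=np.append(onz(S,s(224,229),.192)[:2],.018)
u=((a+b)/2-c)[:2];print('yaw from sw',np.degrees(np.arctan2(*-u[::-1])), 'from ctr',np.degrees(np.arctan2(*-((a+b)/2-k)[:2][::-1])))
for n,C,off,sc in(('top',T,(200,170),4.9),('scene',S,(260,105),3.7)):
  im=cv2.imread('pics/a.png' if n=='top' else 'pics/b.png')
  yaw=np.arctan2(*-((a+b)/2-k)[:2][::-1]);R=Ro.from_euler('z',yaw).as_matrix()
  th=np.linspace(0,2*np.pi,90)
  w=lambda P:((proj(C,np.atleast_2d(P)@R.T+k)-off)*sc)
  for r,z in((.0585,.174),(.068,0)):
    for p in w(np.c_[r*np.cos(th),r*np.sin(th),z+0*th]): cv2.circle(im,tuple(p.astype(int)),1,(0,0,255),-1)
  for ang,co in((1.3,(255,0,0)),(1.5,(0,255,0)),(1.7,(255,255,0))):
    D=np.array([np.cos(ang),0,np.sin(ang)])
    P=np.array([-.056,0,.176])+np.outer(.0585-.005+.0585*np.cos(th),D)+np.outer(.0585*np.sin(th),[0,1,0])
    for p in w(P): cv2.circle(im,tuple(p.astype(int)),1,co,-1)
  aS=.38
  for P in [[-.088,0,.168],[-.130,0,.168],[-.076-.044*np.cos(aS),.011,.171+.016],[-.076-.044*np.cos(aS),-.011,.171+.016],[.105,0,.16]]:
    cv2.circle(im,tuple(w(P)[0].astype(int)),3,(255,0,255),-1)
  cv2.imwrite(f'pics/ov_{n}.png',im)
i1,i2=cv2.imread('pics/ov_top.png'),cv2.imread('pics/ov_scene.png')
i1=cv2.resize(i1,(460,345));i2=cv2.resize(i2,(340,388));o=np.zeros((400,800,3),np.uint8);o[:345,:460]=i1;o[:388,460:]=i2
cv2.imwrite('pics/ov.png',o)
E
```

```text
rimS [0.54878707 0.07909316 0.192     ]
swend (array([0.55969217, 0.1903787 , 0.20124879]), np.float64(0.003792847221057352)) [0.55928146 0.18819997 0.203     ]
pad (array([0.56002159, 0.17963264, 0.20080975]), np.float64(0.0035655983062739876))
[0.57101969 0.18445114 0.203     ] [0.54805148 0.19025264 0.203     ] [0.54799489 0.14389704 0.193     ]
lid [0.60179339 0.10632165 0.25      ] [0.48862764 0.13125713 0.25      ] -12.42626112492196
lidtip [0.52104156 0.11383261 0.3       ]
yaw from sw -104.8732181601408 from ctr -95.67005289281812
```

View pics/ov.png

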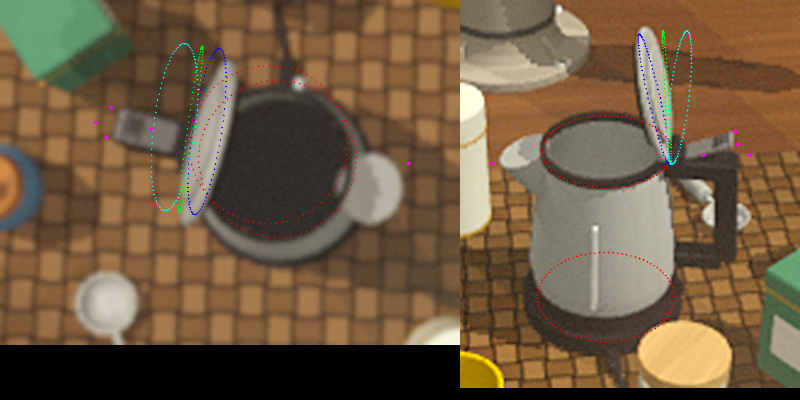

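```bash
cat > fit.py <<'E'
from h import *
from scipy.optimize import least_squares
T=cam('top');S=cam('scene')
t=lambda x,y:(200+x/4.9,170+y/4.9)
s=lambda x,y:(260+x/3.7,105+y/3.7)
def W(q,P): return Ro.from_euler('z',q[2]).apply(np.atleast_2d(P))+[q[0],q[1],.018]
def lidp(a,r,y): return np.array([-.056+r*np.cos(a),y,.176+r*np.sin(a)])
sw=[-.117,0,.187]
def res(q):
    L=[(T,[-.117,-.011,.187],t(213,185)),(T,[-.117,.011,.187],t(197,238)),
       (S,[0,0,.174],s(224,229)),(S,sw,s(415,212)),(T,lidp(q[3],.0535,-.0585),t(390,105)),(T,lidp(q[3],.0535,.0585),t(318,380)),
       (S,lidp(q[3],.112,0),s(281,44))]
    return np.concatenate([proj(C,W(q,P))[0]-p for C,P,p in L])
r=least_squares(res,[.54,.075,-1.8,1.4],loss='soft_l1')
print(r.x,np.degrees(r.x[2]));print(res(r.x).reshape(-1,2).round(1))
E
python3 fit.py
```

```text
[ 0.57160684  0.07524132 -1.2923601   1.38806609] -74.04677921836317
[[ -1.2  20. ]
 [ -0.3  -1. ]
 [ -0.6   6. ]
 [ -3.4  -5.5]
 [ -0.4  49.5]
 [  0.4 -62.9]
 [  0.4   7.2]]
```

```bash
sed -i 's/\[-.117,-.011,.187\],t(213,185)/[-.117,.011,.187],t(213,185)/; s/(T,\[-.117,.011,.187\],t(197/(T,[-.117,-.011,.187],t(197/; s/-.0585),t(390/.0585),t(390/; s/.0535,.0585),t(318/.0535,-.0585),t(318/' fit.py; python3 fit.py
```

```text
[ 0.53566198  0.07402378 -1.78058824  1.40284351] -102.02019132601538
[[-1.  -0. ]
 [-0.4 -0.7]
 [-2.9 -3.2]
 [-1.3 -0.4]
 [-0.6 -0.2]
 [-0.3  0.2]
 [-0.3  2.8]]
```

```bash
python3 -m jog '[[[-0.02,-0.01,-0.03],[0,0,-0.01]],[[-0.05,-0.03,-0.05],[0,0,-0.02]],[[-0.08,-0.05,-0.06],[0,0,-0.04]],[[-0.11,-0.07,-0.06],[0,0,-0.06]],[[-0.14,-0.09,-0.06],[0,0,-0.08]],[[-0.17,-0.11,-0.06],[0,0,-0.1]],[[-0.2,-0.13,-0.06],[0,0,-0.108]],[[-0.23,-0.15,-0.06],[0,0,-0.108]],[[-0.26,-0.17,-0.06],[0,0,-0.108]],[[-0.29,-0.19,-0.06],[0,0,-0.108]],[[-0.32,-0.21,-0.06],[0,0,-0.108]],[[-0.35,-0.23,-0.06],[0,0,-0.108]],[[-0.38,-0.25,-0.06],[0,0,-0.108]],[[-0.41,-0.27,-0.06],[0,0,-0.108]],[[-0.44,-0.29,-0.06],[0,0,-0.108]],[[-0.46,-0.31,-0.06],[0,0,-0.108]],[[-0.473,-0.318,-0.06],[0,0,-0.108]],[[-0.473,-0.318,-0.06],[0,0,-0.108]],[[-0.473,-0.318,-0.06],[0,0,-0.108]]]' 0 20; python3 - <<'E'
from h import *
st=manip.read_state();a=vision.get_image('wrist')[:,:,::-1];b=vision.get_image('scene')[:,:,::-1]
cv2.imwrite('pics/w1.png',a);cv2.imwrite('pics/s1.png',b)
o=np.zeros((400,800,3),np.uint8);o[:250,:400]=cv2.resize(a,(400,250));o[:,400:]=cv2.resize(b[60:260,230:430],(400,400));cv2.imwrite('pics/c1.png',o)
print(st['joint_positions'].round(2))
E
```

```text
t: 1.68
eef_pos: [0.5609, 0.1906, 0.2909]
orientation: [0.106, 0.994, -0.0, -0.0]
ft_force: [-0.9, 0.5, -0.2]
width: 0.003
grasp_force: 0.0
[-0.63  0.29  0.25  1.7  -0.08  1.16  1.  ]
```

View pics/c1.png

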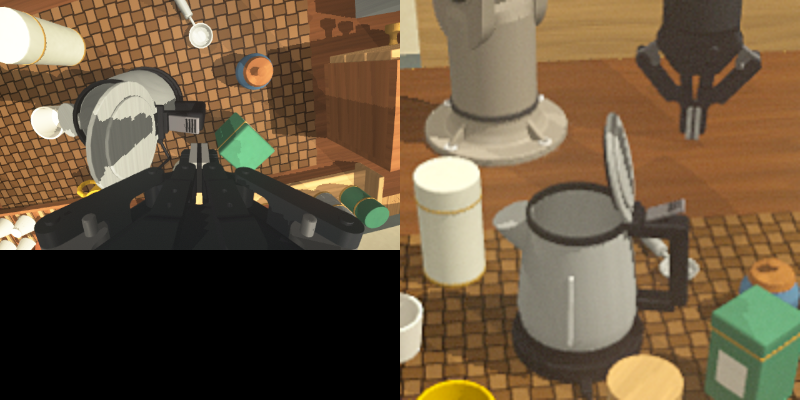

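```bash
python3 - <<'E'
from h import *
w=cv2.imread('pics/w1.png')
C=cam('wrist')
k=np.array([.5357,.0740,.018]);R=Ro.from_euler('z',-1.7806).as_matrix()
for n,P in dict(padoff=[-.1076,0,.186],swend=[-.117,0,.187],hinge=[-.056,0,.176],edge=[-.037,0,.286],rimfront=[.0585,0,.174],spout=[.105,0,.16]).items():
    p=proj(C,R@P+k)[0]; print(n,p.round(0)); cv2.circle(w,tuple(p.astype(int)),3,(255,0,255),-1)
print((R.T@(onz(C,(299,200),.204)-k)).round(4))
cv2.imwrite('pics/w1o.png',cv2.resize(w[100:340,80:400],None,fx=2,fy=2))
E
```

```text
padoff [301. 202.]
swend [313. 203.]
hinge [241. 199.]
edge [147. 259.]
rimfront [112. 198.]
spout [ 75. 194.]
[-0.1059 -0.002   0.186 ]
```

View pics/w1o.png

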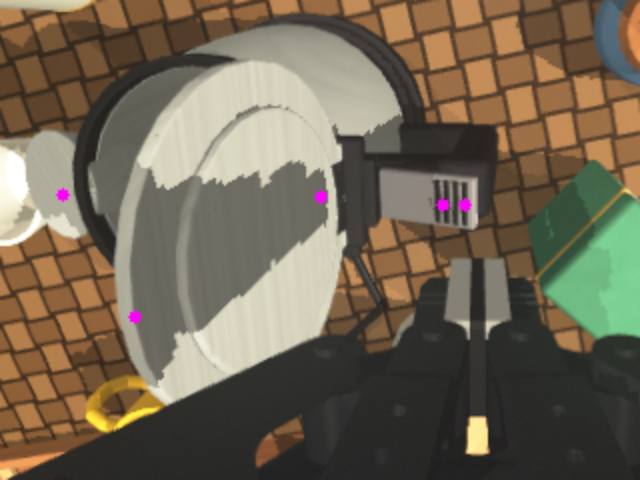

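```bash
python3 -m jog '[[[0,-0.015,0.005],[0,0,0]],[[0,-0.03,0.0115],[0,0,0]],[[0,-0.04,0.0115],[0,0,0]],[[0,-0.045,0.0115],[0,0,0]],[[0,-0.05,0.0115],[0,0,0]],[[0,-0.055,0.0115],[0,0,0]],[[0,-0.059,0.0115],[0,0,0]],[[0,-0.063,0.012],[0,0,0]],[[0,-0.067,0.0125],[0,0,0]],[[0,-0.071,0.0135],[0,0,0]],[[0,-0.076,0.0145],[0,0,0]],[[0,-0.08,0.016],[0,0,0]],[[0,-0.084,0.0175],[0,0,0]],[[0,-0.088,0.019],[0,0,0]],[[0,-0.0916,0.0206],[0,0,0]],[[0,-0.0916,0.0206],[0,0,0]]]' ; python3 - <<'E'
from h import *
a=vision.get_image('top')[:,:,::-1];b=vision.get_image('scene')[:,:,::-1]
o=np.zeros((400,800,3),np.uint8);o[:,:400]=cv2.resize(a[160:290,210:340],(400,400));o[:,400:]=cv2.resize(b[60:260,230:430],(400,400));cv2.imwrite('pics/c2.png',o)
E
```

```text
t: 3.12
eef_pos: [0.5415, 0.1006, 0.2703]
orientation: [0.105, 0.994, -0.0, -0.0]
ft_force: [-0.4, 0.1, -0.3]
width: -0.005
grasp_force: 0.0
```

View pics/c2.png

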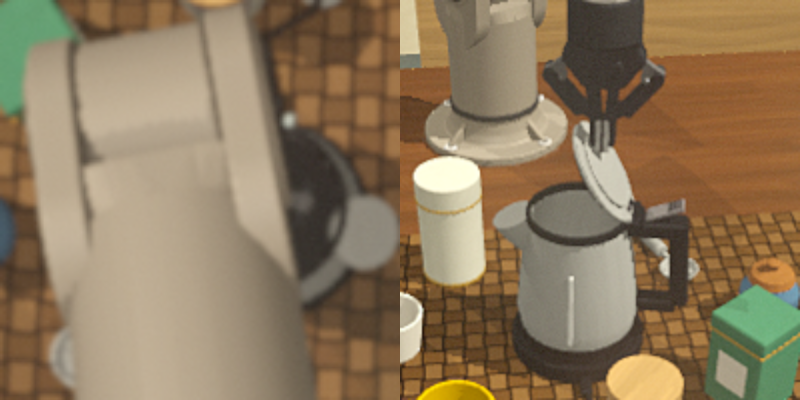

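```bash
python3 -m jog '[[[0,-0.004,0.002],[0,0,0]],[[0,-0.009,0.0055],[0,0,0]],[[0,-0.0144,0.0091],[0,0,0]],[[0,-0.0188,0.013],[0,0,0]],[[0,-0.0228,0.017],[0,0,0]],[[0,-0.0267,0.0209],[0,0,0]],[[0,-0.03,0.0255],[0,0,0]],[[0,-0.0333,0.03],[0,0,0]],[[0,-0.0364,0.0349],[0,0,0]],[[0,-0.039,0.04],[0,0,0]],[[0,-0.0413,0.045],[0,0,0]],[[0,-0.0434,0.0506],[0,0,0]],[[0,-0.044,0.053],[0,0,0]],[[0,-0.0447,0.0555],[0,0,0]],[[0,-0.0454,0.0588],[0,0,0]],[[0,-0.0458,0.0605],[0,0,0]],[[0,-0.0461,0.062],[0,0,0]],[[0,-0.0464,0.0635],[0,0,0]],[[0,-0.0464,0.0635],[0,0,0]]]'
```

```text
t: 4.8
eef_pos: [0.5321, 0.0564, 0.207]
orientation: [0.105, 0.995, -0.0, -0.0]
ft_force: [-0.1, -0.5, -0.2]
width: 0.002
grasp_force: 0.0
```

```bash
python3 -m jog '[[[0,0,0.001],[0,0,0]],[[0,0,0.002],[0,0,0]],[[0,0,0.003],[0,0,0]],[[0,0,0.004],[0,0,0]],[[0,0,0.004],[0,0,0]]]'
```

```text
t: 5.22
eef_pos: [0.5321, 0.0563, 0.2032]
orientation: [0.105, 0.994, 0.0, 0.0]
ft_force: [0.2, 0.4, 0.4]
width: 0.003
grasp_force: 0.0
```

Keep pressing gently until force rises.

```bash
python3 -m jog '[[[0,0,0.0005],[0,0,0]],[[0,0,0.001],[0,0,0]],[[0,0,0.0015],[0,0,0]],[[0,0,0.0015],[0,0,0]]]'; python3 -c "
from plant import vision;import cv2
b=vision.get_image('scene')[:,:,::-1];cv2.imwrite('pics/c3.png',cv2.resize(b[100:230,260:400],None,fx=4,fy=4))"
```

```text
t: 5.55
eef_pos: [0.5322, 0.0564, 0.2029]
orientation: [0.105, 0.994, 0.0, 0.0]
ft_force: [-5.2, -1.5, 10.9]
width: 0.002
grasp_force: 5.5
```

View pics/c3.png

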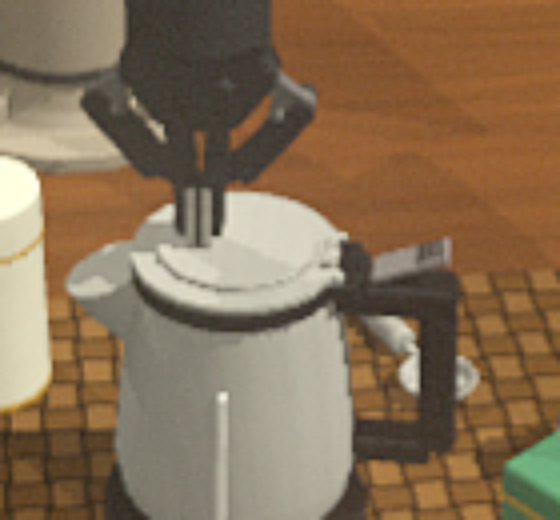

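```bash
python3 -m jog '[[[0,0,-0.01],[0,0,0]],[[0,0,-0.025],[0,0,0]],[[0,0.01,-0.035],[0,0,0]],[[0,0.03,-0.035],[0,0,0]],[[0,0.055,-0.035],[0,0,0]],[[0,0.08,-0.035],[0,0,0]],[[0,0.105,-0.035],[0,0,0]],[[0,0.12,-0.035],[0,0,0]],[[0,0.126,-0.035],[0,0,0]],[[0,0.126,-0.03],[0,0,0]],[[0,0.126,-0.02],[0,0,0]],[[0,0.126,-0.01],[0,0,0]],[[0,0.126,-0.006],[0,0,0]],[[0,0.126,-0.003],[0,0,0]],[[0,0.126,0],[0,0,0]],[[0,0.126,0.003],[0,0,0]],[[0,0.126,0.005],[0,0,0]],[[0,0.126,0.007],[0,0,0]],[[0,0.126,0.007],[0,0,0]]]'
```

```text
t: 7.18
eef_pos: [0.5586, 0.1798, 0.1946]
orientation: [0.105, 0.995, 0.0, 0.0]
ft_force: [-0.3, -0.2, 0.7]
width: 0.005
grasp_force: 0.0
```

```bash
python3 -m jog '[[[0,0,0.001],[0,0,0]],[[0,0,0.002],[0,0,0]],[[0,0,0.003],[0,0,0]],[[0,0,0.003],[0,0,0]]]'
```

```text
t: 7.52
eef_pos: [0.5586, 0.1798, 0.1917]
orientation: [0.105, 0.995, 0.0, 0.0]
ft_force: [0.2, 1.1, 1.2]
width: -0.004
grasp_force: 0.7
```

```bash
python3 -m jog '[[[0,0,0.0005],[0,0,0]],[[0,0,0.001],[0,0,0]],[[0,0,0.0015],[0,0,0]],[[0,0,0.0015],[0,0,0]]]'
```

```text
t: 7.85
eef_pos: [0.5587, 0.1798, 0.1914]
orientation: [0.105, 0.994, 0.0, 0.0]
ft_force: [-3.0, 1.6, 10.0]
width: -0.001
grasp_force: 4.8
```

```bash
python3 -m jog '[[[0,0,-0.01],[0,0,0]],[[0,0,-0.03],[0,0,0]],[[0,0.02,-0.06],[0,0,0]],[[0,0.05,-0.09],[0,0,0]],[[0,0.08,-0.11],[0,0,0]],[[0.02,0.11,-0.12],[0,0,0]],[[0.05,0.14,-0.12],[0,0,0]],[[0.08,0.17,-0.12],[0,0,0]],[[0.11,0.2,-0.12],[0,0,0]],[[0.13,0.23,-0.12],[0,0,0]],[[0.13,0.23,-0.12],[0,0,0]],[[0.13,0.23,-0.12],[0,0,0]]]'; python3 - <<'E'
from h import *
a=vision.get_image('top')[:,:,::-1];b=vision.get_image('scene')[:,:,::-1]
o=np.zeros((400,800,3),np.uint8);o[:,:400]=cv2.resize(a[160:290,210:340],(400,400));o[:,400:]=cv2.resize(b[120:250,270:400],(400,400));cv2.imwrite('pics/c4.png',o)
E
```

```text
t: 8.85
eef_pos: [0.4769, 0.434, 0.3097]
orientation: [0.102, 0.995, -0.0, -0.001]
ft_force: [0.3, -1.1, -0.2]
width: 0.001
grasp_force: 0.0
```

View pics/c4.png

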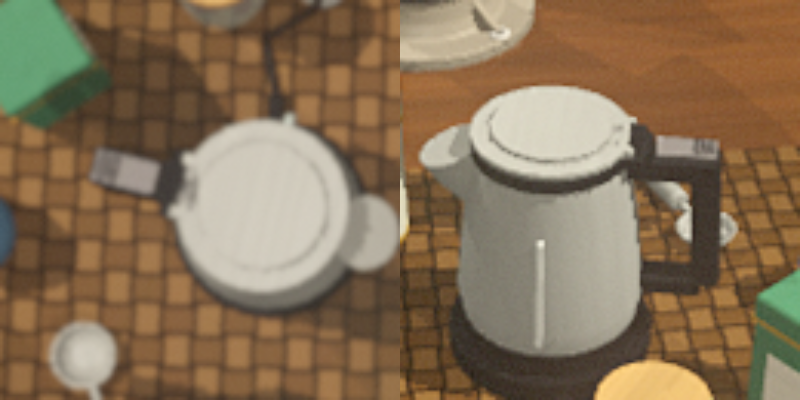

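The lid is level and shut, the switch lies flat on the handle, and the kettle has not moved.

```bash
python3 -c "
from plant import finish_job;print(finish_job())"
```

```text
the job is handed in; nothing more can be done
None
```

The kettle is on and the job is handed in, though no verdict came back: the lid is pushed fully shut and the switch pressed flat (each stopped firm at about 10 N), and the last pictures show the kettle in place and the nearby items in view undisturbed.

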